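Check three vials in on the key box in stand order

TASK

Check in the three capped vials in the order they stand in the white stand, from the robot's left to its right: for each vial, push the key of its cap's colour on the grey key box right down with the fingertips, so that it stays down, one key after the other. Leave the blue key up. Only press the keys: do not lift, carry or shift the vials, their stand, the key box or the other things about.

Things in the scene. Friction and masses are not known exactly. Their poses are not given: they have to be found in the camera images.
- key_box: grey sample check-in box, 86 mm (its x) by 216 mm (its y) by 44 mm high, 1.6 kg, loose on the worktop on rubber feet. Origin: centre of its underside; z up. Four latching push keys stand in one row on its top, 52 mm apart along its y; from its +y end (the robot's left): yellow, blue, red, green.
- stand: low white tube stand, 79 mm (x) by 196 mm (y) by 46 mm high, left of the key box, loose. Origin: centre of its underside; +y is its left end seen from the robot. The three vials stand upright in its front row of sockets, 60 mm apart, one each at y = +75, +15 and -45 mm in its frame; which vial is where varies.
- key_yellow_top (a point): centre of the top face of the yellow key, a rectangular cap 36 mm (box x) by 29 mm (box y). The face is about 12 mm above the box's top when up (56 mm above the worktop) and 4 mm above it when fully down; the point moves with the key.
- key_yellow (a joint): how far the yellow key is pushed down, in m: 0 up, 0.008 at its stop. A friction catch of about 3 N holds it wherever it is left: it moves down only while pushed with more than that, and does not spring back.
- key_red_top (a point): centre of the top face of the red key, a rectangular cap 36 mm (box x) by 29 mm (box y). The face is about 12 mm above the box's top when up (56 mm above the worktop) and 4 mm above it when fully down; the point moves with the key.
- key_red (a joint): how far the red key is pushed down, in m: 0 up, 0.008 at its stop. A friction catch of about 3 N holds it wherever it is left: it moves down only while pushed with more than that, and does not spring back.
- key_green_top (a point): centre of the top face of the green key, a rectangular cap 36 mm (box x) by 29 mm (box y). The face is about 12 mm above the box's top when up (56 mm above the worktop) and 4 mm above it when fully down; the point moves with the key.
- key_green (a joint): how far the green key is pushed down, in m: 0 up, 0.008 at its stop. A friction catch of about 3 N holds it wherever it is left: it moves down only while pushed with more than that, and does not spring back.
- key_blue_top (a point): centre of the top face of the blue key, a rectangular cap 36 mm (box x) by 29 mm (box y). The face is about 12 mm above the box's top when up (56 mm above the worktop) and 4 mm above it when fully down; the point moves with the key.
- key_blue (a joint): how far the blue key is pushed down, in m: 0 up, 0.008 at its stop. A friction catch of about 3 N holds it wherever it is left: it moves down only while pushed with more than that, and does not spring back. No vial has a blue cap.
- vial_yellow_mid (a point): centre (half-way up) of the vial with the yellow screw cap: clear, 13 mm across, 44 mm high, 12 g, loose in a socket of the stand; its cap's top is 68 mm above the worktop
- vial_red_mid (a point): centre (half-way up) of the vial with the red screw cap: clear, 13 mm across, 44 mm high, 12 g, loose in a socket of the stand; its cap's top is 68 mm above the worktop
- vial_green_mid (a point): centre (half-way up) of the vial with the green screw cap: clear, 13 mm across, 44 mm high, 12 g, loose in a socket of the stand; its cap's top is 68 mm above the worktop
- dropper_mid (a point): centre (half-way up) of the small white dropper bottle with a red cap, 33 mm across, 69 mm high, standing between the key box and the stand
- amber_mid (a point): centre (half-way up) of the amber reagent bottle with a black cap, 42 mm across, 81 mm high, standing behind the key box
- tape_mid (a point): centre (half-way up) of the roll of yellow label tape lying flat, 63 mm across, 19 mm high, right of the key box
- dish_mid (a point): centre (half-way up) of the closed petri dish, 61 mm across, 15 mm high, at the far right

How it is judged:
By the outcome, as a careful person would: the job done as asked, in the order asked, and still so for the second after the job is handed in, with the robot touching nothing.
It also fails if it takes over 38 s, if anything falls off the work surface, if the arm or the gripper's body presses on something with over 40 N, if the wrist force passes 120 N, or if a joint passes its speed limit or range.

ROBOT

A 6-joint arm with a two-finger parallel gripper is mounted at the origin on a cart in front of the work surface, level with it; the furniture and walls round the work are solid. World frame = base frame: x ahead of the robot, y to its left, z up, the work surface at z = 0. Lengths are in m, angles in rad, forces in N, time in s.
With the tool pointing down it reaches from about 0.35 to 0.975 m from the base axis. Payload 17.4 kg.
Tool frame: the origin (TCP) lies midway between the tips of the shut fingers; the grasp point (between the pads) lies 19 mm behind it (pinch_z is the distance from the TCP to the grasp point, in m); y points along the fingers, z is the direction in which the jaws open and shut, and the axes are right-handed (so a half turn about y gives the same grasp; the last joint's range is limited). The gripper opens to 85 mm and grips with 20 to 120 N. Pads are 22 mm wide; open, the fingers measure 114 mm over their backs; the gripper's body (76 mm by 85 mm) begins 54 mm behind the grasp point. The pads swing forward as they close: fully open they stand 13 mm farther back than shut.
Start: joints at [1.306, 0.116, 1.442, -0, 1.584, -0.038], TCP at [0.152, 0.658, 0.231] pointing down, gripper open.
Joint ranges: [-2.83, 2.83], [-0.83, 2.19], [0.07, 2.5], [-1.14, 4.28], [0.01, 3], [-2.97, 2.97]. Speed limits (rad/s): [1.89, 1.89, 2.22, 3.14, 3.14, 3.14].

INTERFACE

Orientations are given as a rotation vector (axis times angle).
In Python, from rig import get_state, capture, hand_in, pinch_z gives the robot as it stands.
- The arm moves only by the tool carry_out, never from a script. Its arguments are lists of equal length, an entry for each row: "xyz": the shift along the tool's x, y, z in cm, a list of three; "roll": the turn about the tool's y in degrees; "grip": the opening, from 0 (shut) to 1 (fully open). In form: {"xyz": [[x, y, z], ...], "roll": [roll, ...], "grip": [grip, ...]}. A call has 1 to 5 rows; each row is the pose to reach, as a shift and turn from the pose measured when the call began, along the tool's axes at that moment; what a row does not reach only later rows make up. A row lasts 1/10 s, in which the tool goes at most 50 mm and 8.59 degrees, less where a joint would pass 70% of its speed; a pose out of reach is approached as far as the arm can. A call with a gripper value outside its range is refused whole. The fingers move at their own pace and stop on an object; the grip force is fixed at half the most. Time passes only in rows, so rows that repeat a pose let the fingers close. It gives the time, the measured TCP pose, the force and the opening at its end, in the units of the state.
- get_state(): the state, without advancing time (a new reading comes with each control period).
- capture(name): name is "scene" or "top"; returns a dict with "color" (384x512x3 uint8, red, green, blue), "camera_matrix" (3x3 intrinsics, pixels), "position" and "attitude" of the camera in the world. Camera axes: x right, y down, z forward; pixel columns grow to the right and rows downward; lengths in m; the calibration is good to about 2 mm. A picture is of the moment at which its call begins. There is no depth.
- hand_in(): hands the job in, once; it reports no verdict.
The state is a dict: "time": time; "joint_pos": joint angles; "qvel": joint speeds; "joint_torque": joint torques, N m; "tool_pos": TCP position; "ee_rot": TCP orientation; "ft_force": force on the tool from outside, world axes, zero at the start; "wrist_torque": the same for the moment, N m; "grip_width": finger opening in m.
Only numpy, scipy, OpenCV 4.12 (cv2) and the standard library are available. Lean on these libraries where they do the work, as an engineer would, in place of code of your own. Each camera call takes 0.05 s, during which the arm holds its last target.

## Working session

There is one attempt and no reset: what is moved stays moved. The work goes in short steps, Python scripts to look and compute and a tool call to move; the robot and the scene stay as the last step left them, time stands still between calls to the robot, and variables do not carry over. Pictures are saved under pics/ and viewed, and the job is handed in when it is done.

Besides the shell and the picture viewer there is one more tool, called after "Request:" as name(argument=value, ...), one argument or row to a line, values as JSON. carry_out: Moves the arm, as the interface text tells. Its arguments: {"type":"object","properties":{"xyz":{"type":"array"},"roll":{"type":"array"},"grip":{"type":"array"}},"required":["xyz","roll","grip"]}

```bash
mkdir -p pics; python3 - <<'E'
from rig import *
import cv2
s=get_state()
for k in s: print(k,s[k])
for n in ("scene","top"):
    c=capture(n); cv2.imwrite(f"pics/{n}0.png",c["color"][:,:,::-1])
    print(n,c["camera_matrix"],c["position"],c["attitude"])
print(pinch_z)
E
```

```text
time 0.0
joint_pos [ 1.30619514e+00  1.16504346e-01  1.44227613e+00  8.71495079e-07
  1.58403225e+00 -3.78059345e-02]
qvel [-1.47150041e-03 -3.39830323e-04 -7.26461646e-04 -4.58765680e-04
 -4.98071136e-04  8.92232044e-05]
joint_torque [-8.52011115e-03 -7.32022977e+01 -6.32469606e+01 -4.88333662e-04
  6.28475886e-03 -5.05914500e-05]
tool_pos [0.15173724 0.65751645 0.23054306]
ee_rot [-1.56465953  0.17823033 -0.17793975]
ft_force [ 0.20816698 -0.81064121 -0.53962212]
wrist_torque [-0.0096109   0.06272962 -0.00763543]
grip_width 0.085549848686042
scene [[352.55269937   0.         257.06246752]
 [  0.         352.55269937 194.618586  ]
 [  0.           0.           1.        ]] [ 0.2252545  -0.31498016  0.86154463] [-2.39175183  0.6085078  -0.20886957]
top [[362.0623787    0.         257.28674263]
 [  0.         362.0623787  187.85288509]
 [  0.           0.           1.        ]] [0.47734199 0.23736623 1.30187599] [-2.22055423  2.157803   -0.04178534]
0.0187
```

View pics/scene0.png

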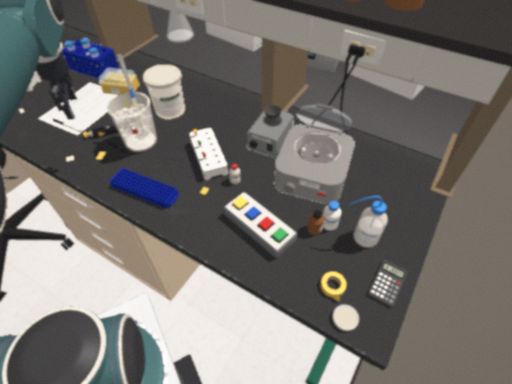

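View pics/top0.png

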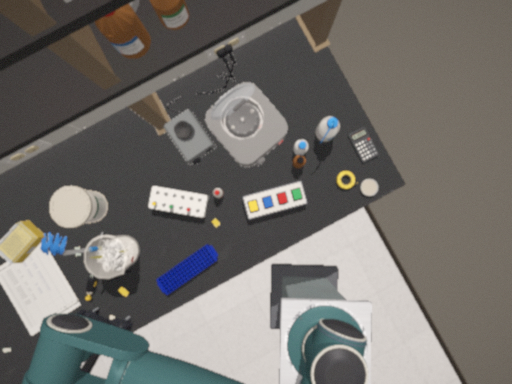

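```bash
cat > h.py <<'E'
import cv2,numpy as np
from scipy.spatial.transform import Rotation as R
from rig import *
def ray(c,u,v,z):
    d=R.from_rotvec(c["attitude"]).as_matrix()@np.linalg.solve(c["camera_matrix"],[u,v,1.])
    p=np.array(c["position"]); return p+d*(z-p[2])/d[2]
def proj(c,P):
    q=R.from_rotvec(c["attitude"]).as_matrix().T@(np.array(P)-c["position"]); q=c["camera_matrix"]@q; return q[:2]/q[2]
def masks(im):
    h=cv2.cvtColor(im,cv2.COLOR_RGB2HSV).astype(int); H,S,V=h[...,0],h[...,1],h[...,2]
    ok=(S>130)&(V>70)
    return {"yellow":ok&(H>20)&(H<33),"blue":ok&(H>100)&(H<122),"red":ok&((H<8)|(H>172)),"green":ok&(H>45)&(H<85)}
def blobs(im,mn=4):
    o=[]
    for k,m in masks(im).items():
        n,l,st,ce=cv2.connectedComponentsWithStats(m.astype(np.uint8))
        o+=[(k,st[i][4],ce[i]) for i in range(1,n) if st[i][4]>=mn]
    return o
E
python3 - <<'E'
from h import *
for n,(a,b,c_,d) in (("scene",(180,115,310,265)),("top",(140,140,320,230))):
    c=capture(n); im=c["color"]
    for k,ar,ce in blobs(im):
        if a<ce[0]<c_ and b<ce[1]<d: print(n,k,ar,ce.round(1),"z56",ray(c,*ce,.056)[:2].round(4),"z66",ray(c,*ce,.066)[:2].round(4))
    cv2.imwrite(f"pics/{n}1.png",cv2.resize(im[b:d,a:c_,::-1],None,fx=4,fy=4,interpolation=cv2.INTER_CUBIC))
E
```

```text
scene yellow 5 [194.6 130.2] z56 [0.4816 0.6247] z66 [0.4784 0.6131]
scene yellow 44 [203.9 190.3] z56 [0.403  0.3572] z66 [0.4008 0.3488]
scene yellow 86 [239.9 202.9] z56 [0.4761 0.2629] z66 [0.473  0.2558]
scene blue 89 [252.4 212.9] z56 [0.4908 0.2137] z66 [0.4875 0.2072]
scene red 26 [233.9 165.8] z56 [0.5261 0.4052] z66 [0.5224 0.3962]
scene red 106 [265.5 223.4] z56 [0.5057 0.1646] z66 [0.5023 0.1586]
scene green 75 [279.3 234.7] z56 [0.5204 0.1145] z66 [0.5167 0.1092]
top yellow 75 [252.9 205.8] z56 [0.4784 0.2675] z66 [0.4784 0.2673]
top yellow 30 [215.1 221.8] z56 [0.4198 0.3956] z66 [0.4203 0.3944]
top blue 26 [301.8 144.9] z56 [0.6937 0.1046] z66 [0.692  0.1056]
top blue 67 [267.2 201.8] z56 [0.4936 0.2187] z66 [0.4934 0.2189]
top red 12 [216.7 192.2] z56 [0.5215 0.3938] z66 [0.5211 0.3925]
top red 76 [281.9 198. ] z56 [0.5081 0.1687] z66 [0.5078 0.1693]
top green 33 [296.3 194.6] z56 [0.5213 0.1195] z66 [0.5209 0.1205]
```

View pics/scene1.png

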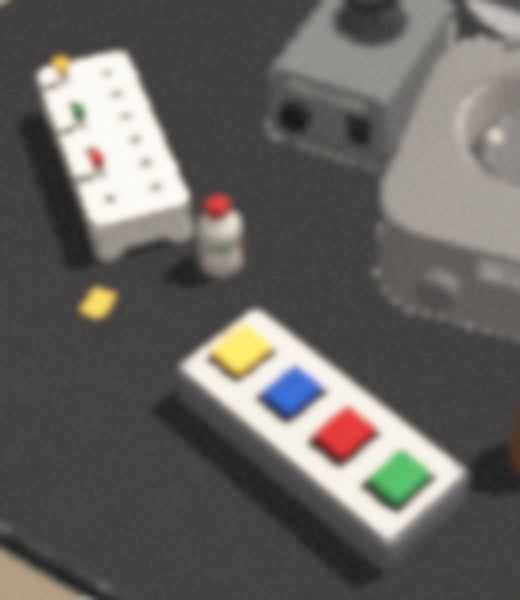

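View pics/top1.png

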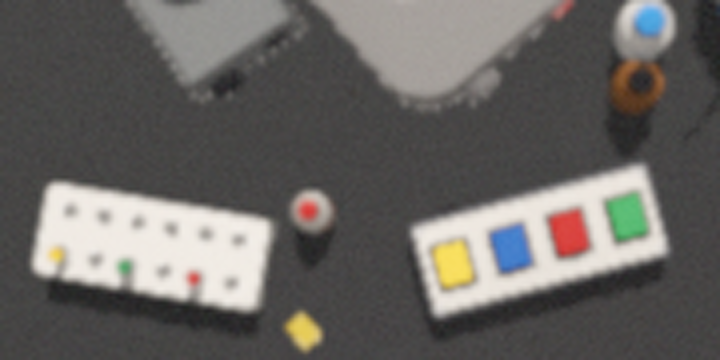

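```bash
cat > go.py <<'E'
from h import *
import sys
K={"yellow":(.4773,.2652),"red":(.5069,.1667),"green":(.521,.117)}
s=get_state(); M=R.from_rotvec(s["ee_rot"]).as_matrix(); p=np.array(s["tool_pos"])
print("t",s["time"],"p",p.round(4),"grip",round(s["grip_width"],4),"F",np.round(s["ft_force"],1)); print(M.round(3))
z=M[:,2]; yaw=np.degrees(np.arctan2(z[1],z[0])); bx=np.degrees(np.arctan2(.0148,.0494))
d=(bx-yaw+90)%180-90; print("tool z heading",yaw,"box x",bx,"turn about world z",d,"= roll",-d)
for k in K:
    for h in (.1,.062,.046): print(k,h,"shift cm",(M.T@(np.array([*K[k],h])-p)*100).round(2))
E
python3 go.py
```

```text
t 0.2 p [0.1518 0.6576 0.2308] grip 0.0854 F [-0.4 -0.2  0.7]
[[ 0.974 -0.     0.225]
 [-0.225 -0.001  0.974]
 [-0.    -1.    -0.001]]
tool z heading 77.0065609261647 box x 16.67796051301381 turn about world z -60.32860041315088 = roll 60.32860041315088
yellow 0.1 shift cm [ 40.54  13.11 -30.91]
yellow 0.062 shift cm [ 40.54  16.91 -30.91]
yellow 0.046 shift cm [ 40.54  18.51 -30.9 ]
red 0.1 shift cm [ 45.64  13.11 -39.84]
red 0.062 shift cm [ 45.64  16.91 -39.84]
red 0.046 shift cm [ 45.64  18.51 -39.84]
green 0.1 shift cm [ 48.13  13.11 -44.37]
green 0.062 shift cm [ 48.13  16.91 -44.36]
green 0.046 shift cm [ 48.13  18.51 -44.36]
```

```bash
python3 - <<'E'
from h import *
c=capture("top"); s=capture("scene")
for u,v in ((112,256),(75,245),(78,207),(188,270),(240,118)):
  for z in (.05,.15): print(u,v,z,ray(c,u,v,z)[:2].round(3))
for u,v in ((138,140),(120,55),(165,90)):
  for z in (.0,.15,.25): print("s",u,v,z,ray(s,u,v,z)[:2].round(3))
print(proj(c,[.152,.658,.23]))
E
```

```text
112 256 0.05 [0.292 0.748]
112 256 0.15 [0.307 0.707]
75 245 0.05 [0.325 0.878]
75 245 0.15 [0.338 0.827]
78 207 0.05 [0.457 0.875]
78 207 0.15 [0.458 0.824]
188 270 0.05 [0.252 0.484]
188 270 0.15 [0.27  0.464]
240 118 0.05 [0.784 0.322]
240 118 0.15 [0.759 0.315]
s 138 140 0.0 [0.299 0.739]
s 138 140 0.15 [0.286 0.555]
s 138 140 0.25 [0.278 0.433]
s 120 55 0.0 [0.395 1.359]
s 120 55 0.15 [0.365 1.067]
s 120 55 0.25 [0.345 0.873]
s 165 90 0.0 [0.487 0.988]
s 165 90 0.15 [0.442 0.761]
s 165 90 0.25 [0.411 0.61 ]
[114.80769523 313.4718322 ]
```

Request:
carry_out(
  xyz=[
    [0, 0, -4],
    [2, 0, -8],
    [6, 0, -11],
    [10, 0, -13],
    [14, 0, -15],
  ],
  roll=[8, 16, 24, 32, 40],
  grip=[0, 0, 0, 0, 0],
)

```text
time: 0.8
tool_pos: [0.2552, 0.4786, 0.2314]
ee_rot: [-1.446, 0.725, -0.726]
ft_force: [1.1, 1.1, -0.4]
grip_width: 0.0122
```

```bash
python3 go.py
```

```text
t 0.8 p [0.2552 0.4786 0.2314] grip 0.0122 F [ 1.1  1.1 -0.4]
[[ 0.598  0.     0.802]
 [-0.802  0.     0.598]
 [-0.    -1.     0.   ]]
tool z heading 36.71533396543949 box x 16.67796051301381 turn about world z -20.037373452425683 = roll 20.037373452425683
yellow 0.1 shift cm [30.38 13.14  5.04]
yellow 0.062 shift cm [30.38 16.94  5.04]
yellow 0.046 shift cm [30.38 18.54  5.04]
red 0.1 shift cm [40.05 13.14  1.53]
red 0.062 shift cm [40.05 16.94  1.52]
red 0.046 shift cm [40.05 18.54  1.52]
green 0.1 shift cm [44.88 13.14 -0.32]
green 0.062 shift cm [44.88 16.94 -0.32]
green 0.046 shift cm [44.88 18.54 -0.32]
```

Request:
carry_out(
  xyz=[
    [4, 0, 1],
    [8, 0, 2],
    [12, 1, 3],
    [16, 3, 4],
    [20, 4, 5],
  ],
  roll=[8, 16, 20, 20, 20],
  grip=[0, 0, 0, 0, 0],
)

```text
time: 1.3
tool_pos: [0.4156, 0.3466, 0.1902]
ee_rot: [-1.333, 0.992, -0.992]
ft_force: [0.3, 0.4, -0.2]
grip_width: -0.0
```

```bash
python3 go.py
```

```text
t 1.3 p [0.4156 0.3466 0.1902] grip -0.0 F [ 0.3  0.4 -0.2]
[[ 0.287 -0.     0.958]
 [-0.958 -0.     0.287]
 [ 0.    -1.    -0.   ]]
tool z heading 16.70104333951221 box x 16.67796051301381 turn about world z -0.023082826498395548 = roll 0.023082826498395548
yellow 0.1 shift cm [9.57 9.02 3.57]
yellow 0.062 shift cm [ 9.57 12.82  3.57]
yellow 0.046 shift cm [ 9.57 14.42  3.57]
red 0.1 shift cm [19.85  9.02  3.57]
red 0.062 shift cm [19.85 12.82  3.57]
red 0.046 shift cm [19.85 14.42  3.57]
green 0.1 shift cm [25.02  9.02  3.49]
green 0.062 shift cm [25.02 12.82  3.5 ]
green 0.046 shift cm [25.02 14.42  3.5 ]
```

Request:
carry_out(
  xyz=[
    [4, 2, 1.5],
    [7.5, 5, 3],
    [9.6, 8, 3.6],
    [9.6, 10, 3.6],
    [9.6, 10, 3.6],
  ],
  roll=[0, 0, 0, 0, 0],
  grip=[0, 0, 0, 0, 0],
)

```text
time: 1.8
tool_pos: [0.4768, 0.2638, 0.0873]
ee_rot: [-1.337, 0.995, -0.992]
ft_force: [0.4, -0.4, 0.3]
grip_width: -0.0001
```

```bash
python3 go.py; python3 - <<'E'
from h import *
for n,(a,b,c_,d) in (("scene",(180,155,310,265)),("top",(200,140,320,230))):
    c=capture(n); im=c["color"]
    print(n,"tip",proj(c,get_state()["tool_pos"]))
    cv2.imwrite(f"pics/{n}2.png",cv2.resize(im[b:d,a:c_,::-1],None,fx=4,fy=4,interpolation=cv2.INTER_CUBIC))
E
```

```text
t 1.8 p [0.4768 0.2638 0.0873] grip -0.0001 F [ 0.4 -0.4  0.3]
[[ 0.286 -0.004  0.958]
 [-0.958 -0.002  0.286]
 [ 0.001 -1.    -0.005]]
tool z heading 16.627980816429424 box x 16.67796051301381 turn about world z 0.04997969658438706 = roll -0.04997969658438706
yellow 0.1 shift cm [-0.12 -1.27  0.08]
yellow 0.062 shift cm [-0.12  2.53  0.1 ]
yellow 0.046 shift cm [-0.12  4.13  0.11]
red 0.1 shift cm [10.17 -1.26  0.1 ]
red 0.062 shift cm [10.17  2.54  0.12]
red 0.046 shift cm [10.16  4.14  0.13]
green 0.1 shift cm [15.33 -1.26  0.03]
green 0.062 shift cm [15.33  2.54  0.05]
green 0.046 shift cm [15.33  4.14  0.05]
scene tip [239.51755358 195.02236384]
top tip [253.30092486 206.01415405]
```

View pics/scene2.png

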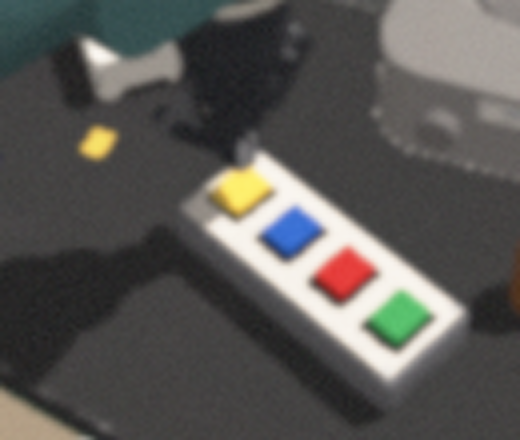

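View pics/top2.png

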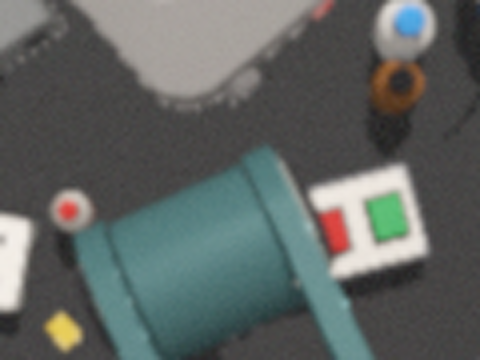

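Request:
carry_out(
  xyz=[
    [-0.1, 1.5, 0.1],
    [-0.1, 2.6, 0.1],
    [-0.1, 3.1, 0.1],
    [-0.1, 3.5, 0.1],
    [-0.1, 3.8, 0.1],
  ],
  roll=[0, 0, 0, 0, 0],
  grip=[0, 0, 0, 0, 0],
)

```text
time: 2.4
tool_pos: [0.4783, 0.2667, 0.0528]
ee_rot: [-1.333, 0.992, -0.991]
ft_force: [-2.7, -0.6, 3.3]
grip_width: 0.0001
```

```bash
python3 go.py
```

```text
t 2.4 p [0.4783 0.2667 0.0528] grip 0.0001 F [-2.7 -0.6  3.3]
[[ 0.288 -0.     0.958]
 [-0.958  0.     0.288]
 [-0.    -1.    -0.   ]]
tool z heading 16.722248580581457 box x 16.67796051301381 turn about world z -0.044288067567649136 = roll 0.044288067567649136
yellow 0.1 shift cm [ 0.11 -4.72 -0.14]
yellow 0.062 shift cm [ 0.11 -0.92 -0.14]
yellow 0.046 shift cm [ 0.11  0.68 -0.14]
red 0.1 shift cm [10.4  -4.72 -0.14]
red 0.062 shift cm [10.4  -0.92 -0.14]
red 0.046 shift cm [10.4   0.68 -0.14]
green 0.1 shift cm [15.56 -4.72 -0.22]
green 0.062 shift cm [15.56 -0.92 -0.22]
green 0.046 shift cm [15.56  0.68 -0.22]
```

Request:
carry_out(
  xyz=[
    [0, 0.3, 0],
    [0, 0.5, 0],
    [0, 0.5, 0],
    [0, 0.6, 0],
    [0, 0.6, 0],
  ],
  roll=[0, 0, 0, 0, 0],
  grip=[0, 0, 0, 0, 0],
)

```text
time: 2.9
tool_pos: [0.4786, 0.2668, 0.0479]
ee_rot: [-1.333, 0.991, -0.992]
ft_force: [-4.9, -2.0, 12.7]
grip_width: -0.0
```

Request:
carry_out(
  xyz=[
    [0, 0.15, 0],
    [0, 0.15, 0],
  ],
  roll=[0, 0],
  grip=[0, 0],
)

```text
time: 3.1
tool_pos: [0.4787, 0.2668, 0.0478]
ee_rot: [-1.332, 0.991, -0.992]
ft_force: [-10.4, -4.8, 19.2]
grip_width: 0.0002
```

Request:
carry_out(
  xyz=[
    [0, -1, 0],
    [0, -3, 0],
    [3, -5, 0],
    [6, -5, 0],
    [9, -5, -0.1],
  ],
  roll=[0, 0, 0, 0, 0],
  grip=[0, 0, 0, 0, 0],
)

```text
time: 3.6
tool_pos: [0.5043, 0.1795, 0.0989]
ee_rot: [-1.331, 0.99, -0.992]
ft_force: [0.9, -0.4, 0.2]
grip_width: -0.0004
```

```bash
python3 go.py
```

```text
t 3.6 p [0.5043 0.1795 0.0989] grip -0.0004 F [ 0.9 -0.4  0.2]
[[ 0.288  0.003  0.958]
 [-0.958  0.001  0.288]
 [-0.    -1.     0.003]]
tool z heading 16.75615684324633 box x 16.67796051301381 turn about world z -0.07819633023251527 = roll 0.07819633023251527
yellow 0.1 shift cm [-8.98 -0.11 -0.11]
yellow 0.062 shift cm [-8.98  3.69 -0.12]
yellow 0.046 shift cm [-8.98  5.29 -0.13]
red 0.1 shift cm [ 1.3  -0.11 -0.12]
red 0.062 shift cm [ 1.31  3.69 -0.13]
red 0.046 shift cm [ 1.31  5.29 -0.13]
green 0.1 shift cm [ 6.47 -0.12 -0.2 ]
green 0.062 shift cm [ 6.47  3.68 -0.21]
green 0.046 shift cm [ 6.47  5.28 -0.22]
```

Request:
carry_out(
  xyz=[
    [4, 0, -0.1],
    [6.5, 0, -0.2],
    [6.5, 1, -0.2],
    [6.5, 1.5, -0.2],
    [6.5, 1.5, -0.2],
  ],
  roll=[0, 0, 0, 0, 0],
  grip=[0, 0, 0, 0, 0],
)

```text
time: 4.1
tool_pos: [0.5205, 0.1173, 0.0828]
ee_rot: [-1.332, 0.99, -0.991]
ft_force: [-0.2, 1.3, 1.0]
grip_width: 0.0001
```

```bash
python3 go.py; python3 - <<'E'
from h import *
for n,(a,b,c_,d) in (("scene",(180,155,310,265)),("top",(200,140,320,230))):
    c=capture(n); im=c["color"]
    for k,ar,ce in blobs(im):
        if a<ce[0]<c_ and b<ce[1]<d: print(n,k,ar,ce.round(1),ray(c,*ce,.056)[:2].round(4))
    cv2.imwrite(f"pics/{n}3.png",cv2.resize(im[b:d,a:c_,::-1],None,fx=4,fy=4,interpolation=cv2.INTER_CUBIC))
E
```

```text
t 4.1 p [0.5205 0.1173 0.0828] grip 0.0001 F [-0.2  1.3  1. ]
[[ 0.289  0.001  0.957]
 [-0.957  0.001  0.289]
 [-0.001 -1.     0.001]]
tool z heading 16.77942213099134 box x 16.67796051301381 turn about world z -0.10146161797752029 = roll 0.10146161797752029
yellow 0.1 shift cm [-15.41  -1.71   0.13]
yellow 0.062 shift cm [-15.41   2.09   0.13]
yellow 0.046 shift cm [-15.41   3.69   0.13]
red 0.1 shift cm [-5.13 -1.71  0.12]
red 0.062 shift cm [-5.12  2.09  0.12]
red 0.046 shift cm [-5.12  3.69  0.12]
green 0.1 shift cm [ 0.04 -1.72  0.04]
green 0.062 shift cm [0.04 2.08 0.03]
green 0.046 shift cm [0.04 3.68 0.03]
scene blue 98 [252.2 212.5] [0.4911 0.2153]
scene red 51 [263.2 225.3] [0.4972 0.1621]
scene green 65 [279.2 235.3] [0.5191 0.1131]
top yellow 72 [252.9 205.6] [0.4791 0.2676]
top yellow 31 [215.  221.8] [0.4198 0.3959]
top blue 26 [301.8 144.9] [0.6937 0.1046]
top blue 68 [267.2 201.8] [0.4938 0.2186]
top red 12 [216.5 192.5] [0.5206 0.3943]
top red 16 [279.  197.8] [0.5087 0.1786]
```

View pics/scene3.png

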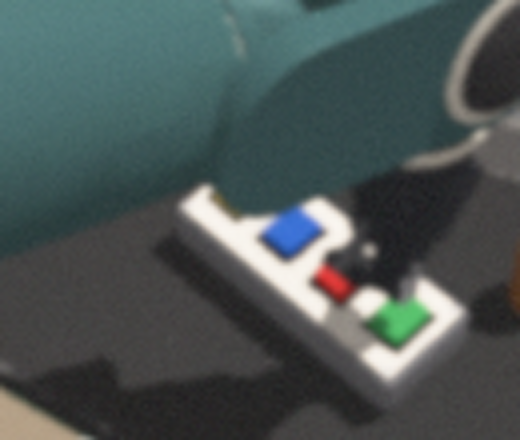

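The box has not moved (blue key at 252,212 as before), and the fingertips are over the green key at about (281,227). I'm pressing green next.

Request:
carry_out(
  xyz=[
    [0, 1.2, 0],
    [0, 2.2, 0],
    [0, 2.7, 0],
    [0, 3.1, 0],
    [0, 3.4, 0],
  ],
  roll=[0, 0, 0, 0, 0],
  grip=[0, 0, 0, 0, 0],
)

```text
time: 4.7
tool_pos: [0.5209, 0.1176, 0.0495]
ee_rot: [-1.332, 0.989, -0.991]
ft_force: [-2.5, 0.2, 3.4]
grip_width: -0.0001
```

Request:
carry_out(
  xyz=[
    [0, 0.2, 0],
    [0, 0.4, 0],
    [0, 0.4, 0],
    [0, 0.5, 0],
    [0, 0.5, 0],
  ],
  roll=[0, 0, 0, 0, 0],
  grip=[0, 0, 0, 0, 0],
)

```text
time: 5.2
tool_pos: [0.5214, 0.1177, 0.0476]
ee_rot: [-1.331, 0.989, -0.991]
ft_force: [-20.4, -3.6, 37.1]
grip_width: 0.0006
```

Request:
carry_out(
  xyz=[
    [0, -1, 0],
    [0, -3, 0],
    [-2, -3.5, 0],
    [-5.1, -3.5, 0],
    [-5.2, -3.5, 0],
  ],
  roll=[0, 0, 0, 0, 0],
  grip=[0, 0, 0, 0, 0],
)

```text
time: 5.7
tool_pos: [0.5058, 0.1695, 0.0831]
ee_rot: [-1.33, 0.987, -0.99]
ft_force: [0.7, -0.2, -0.8]
grip_width: 0.0001
```

```bash
python3 go.py; python3 - <<'E'
from h import *
for n,(a,b,c_,d) in (("scene",(180,155,310,265)),("top",(200,140,320,230))):
    c=capture(n); im=c["color"]
    for k,ar,ce in blobs(im):
        if a<ce[0]<c_ and b<ce[1]<d: print(n,k,ar,ce.round(1),ray(c,*ce,.056)[:2].round(4))
    cv2.imwrite(f"pics/{n}4.png",cv2.resize(im[b:d,a:c_,::-1],None,fx=4,fy=4,interpolation=cv2.INTER_CUBIC))
E
```

```text
t 5.7 p [0.5058 0.1695 0.0831] grip 0.0001 F [ 0.7 -0.2 -0.8]
[[ 0.291  0.004  0.957]
 [-0.957  0.002  0.291]
 [-0.001 -1.     0.004]]
tool z heading 16.90104265864426 box x 16.67796051301381 turn about world z -0.2230821456304568 = roll 0.2230821456304568
yellow 0.1 shift cm [-9.99 -1.68  0.06]
yellow 0.062 shift cm [-9.99  2.12  0.05]
yellow 0.046 shift cm [-9.98  3.72  0.04]
red 0.1 shift cm [ 0.3  -1.69  0.03]
red 0.062 shift cm [0.3  2.11 0.01]
red 0.046 shift cm [0.3  3.71 0.01]
green 0.1 shift cm [ 5.46 -1.7  -0.07]
green 0.062 shift cm [ 5.46  2.1  -0.08]
green 0.046 shift cm [ 5.47  3.7  -0.09]
scene yellow 85 [240.4 203.3] [0.4767 0.2607]
scene blue 54 [251.  214.3] [0.4851 0.2114]
scene red 104 [265.5 223.5] [0.5057 0.1643]
scene green 73 [279.2 234.8] [0.52   0.1143]
top yellow 72 [252.9 205.6] [0.4791 0.2676]
top yellow 32 [215.1 221.8] [0.4198 0.3955]
top blue 26 [301.8 144.9] [0.6937 0.1046]
top red 11 [216.5 192.4] [0.5211 0.3942]
```

View pics/scene4.png

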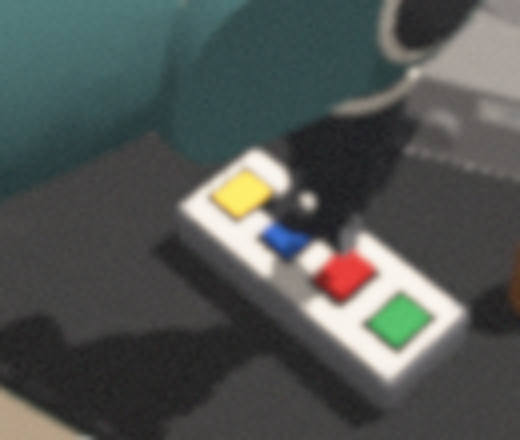

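Yellow (240,203) and green (279,235) now look down, and the box is still in place. Red is next.

Request:
carry_out(
  xyz=[
    [0.3, 1.2, 0],
    [0.3, 2.2, 0],
    [0.3, 2.7, 0],
    [0.3, 3.1, 0],
    [0.3, 3.4, 0],
  ],
  roll=[0, 0, 0, 0, 0],
  grip=[0, 0, 0, 0, 0],
)

```text
time: 6.3
tool_pos: [0.5072, 0.1647, 0.0484]
ee_rot: [-1.332, 0.988, -0.991]
ft_force: [-2.1, -1.3, 3.5]
grip_width: -0.0003
```

Request:
carry_out(
  xyz=[
    [0, 0.2, 0],
    [0, 0.3, 0],
    [0, 0.4, 0],
    [0, 0.4, 0],
  ],
  roll=[0, 0, 0, 0],
  grip=[0, 0, 0, 0],
)

```text
time: 6.7
tool_pos: [0.5077, 0.1648, 0.0476]
ee_rot: [-1.331, 0.987, -0.991]
ft_force: [-20.7, -7.1, 39.6]
grip_width: 0.0002
```

Request:
carry_out(
  xyz=[
    [0, -1, 0],
    [0, -4, 0],
    [0, -8, 0],
    [0, -12, -3],
    [0, -15, -7],
  ],
  roll=[0, 0, 0, 0, 0],
  grip=[0, 0, 0, 0, 0],
)

```text
time: 7.2
tool_pos: [0.4401, 0.1443, 0.1995]
ee_rot: [-1.33, 0.986, -0.991]
ft_force: [-0.8, 0.1, 0.4]
grip_width: 0.0002
```

Request:
carry_out(
  xyz=[
    [-4, -2, -2],
    [-8, -2, -3],
    [-12, -2, -4],
    [-16, -2, -5],
    [-16, -2, -5],
  ],
  roll=[0, 0, 0, 0, 0],
  grip=[0, 0, 0, 0, 0],
)

```text
time: 7.7
tool_pos: [0.3436, 0.2859, 0.2195]
ee_rot: [-1.33, 0.983, -0.987]
ft_force: [0.0, 0.6, 0.8]
grip_width: 0.0002
```

```bash
python3 go.py|head -1; python3 - <<'E'
from h import *
for n,(a,b,c_,d) in (("scene",(180,115,310,265)),("top",(140,140,320,230))):
    c=capture(n); im=c["color"]
    for k,ar,ce in blobs(im):
        if a<ce[0]<c_ and b<ce[1]<d: print(n,k,ar,ce.round(1),ray(c,*ce,.056)[:2].round(4))
    cv2.imwrite(f"pics/{n}5.png",cv2.resize(im[b:d,a:c_,::-1],None,fx=4,fy=4,interpolation=cv2.INTER_CUBIC))
E
```

```text
t 7.7 p [0.3436 0.2859 0.2195] grip 0.0002 F [0.  0.6 0.8]
scene yellow 5 [194.4 130.2] [0.481  0.6251]
scene yellow 44 [203.9 190.3] [0.403  0.3572]
scene yellow 82 [240.  203.3] [0.4756 0.2615]
scene blue 89 [252.4 212.9] [0.4908 0.2137]
scene red 25 [234.  165.8] [0.5263 0.4047]
scene red 98 [265.6 223.8] [0.5054 0.1635]
scene green 73 [279.2 234.8] [0.52   0.1143]
top yellow 72 [252.9 205.6] [0.4791 0.2676]
top yellow 31 [215.1 221.9] [0.4195 0.3955]
top blue 25 [301.8 145. ] [0.6933 0.1046]
top blue 67 [267.2 201.8] [0.4936 0.2187]
top red 13 [216.6 192.4] [0.521  0.3939]
top red 75 [281.8 197.8] [0.5087 0.1689]
top green 30 [296.7 194.6] [0.5212 0.1179]
```

View pics/scene5.png

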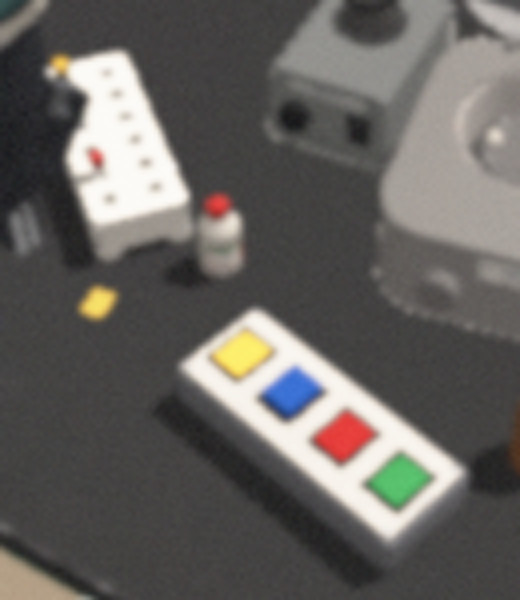

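View pics/top5.png

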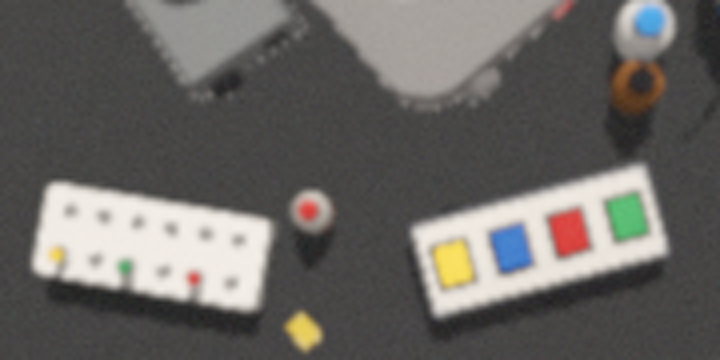

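The pictures show yellow (240,203), red (266,224) and green (279,235) down. Blue is up and unchanged at (252,213), and the box, vials and dropper bottle have not moved.

```bash
python3 -c "from rig import *; print(hand_in())"
```

```text
the job is handed in; nothing more can be done
None
```

I pressed yellow, then green, then red. That is the order of the vial caps in the stand from the robot's left, as read from both camera views. The job was handed in at about 7.8 s.

- **Keys pressed:** each one met a hard stop with the fingertips at 47.6–47.8 mm. The last readings before lifting were about 19 N down on yellow, 37 N on green and 40 N on red. There was also up to about 22 N of sideways force on the fingertips.
- **Final pictures:** the three pressed keys are down, and the blue key is up and hasn't moved. The box, stand, vials and dropper bottle have not visibly shifted. In the last scene view the gripper hid the green vial, but the top view shows all three.
- **Disagreement:** the two cameras differed by about 5 mm on the key positions, so I used their mean, which was well within the key size.
- **Other checks:** no other check failed. `hand_in()` gave no verdict.

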